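# Load ballast into a mould casing through a swing funnel

### The arm

A 6-joint arm with a two-finger parallel gripper is mounted at the origin on the work surface. World frame = base frame: x ahead of the robot, y to its left, z up, the work surface at z = 0. Lengths are in m, angles in rad, forces in N, time in s.
With the tool pointing down it reaches from about 0.3 to 0.775 m from the base axis. Payload 14.6 kg.
Tool frame: the origin (TCP) lies at the centre of the arm's flange, where the gripper is bolted on; the fingertips stand 173 mm ahead of it and the grasp point (between the pads) lies 155 mm ahead of it; z points along the fingers, x is the direction in which the jaws open and shut, and the axes are right-handed (so a half turn about z gives the same grasp; the last joint's range is limited). The gripper opens to 85 mm and grips with 20 to 120 N. Pads are 22 mm wide; open, the fingers measure 114 mm over their backs; the gripper's body (76 mm by 85 mm) begins 54 mm behind the grasp point. The pads swing forward as they close: fully open they stand 13 mm farther back than shut.
Start: joints at [-1.211, 0.3, 1.521, -0, 1.321, -0.067], TCP at [0.228, -0.501, 0.405] pointing down, gripper open.
Joint ranges: [-3.03, 3.03], [-0.79, 2.21], [0.23, 2.52], [-1.04, 4.18], [0, 3.07], [-2.55, 2.55]. Speed limits (rad/s): [2.22, 2.22, 2.57, 3.14, 3.14, 3.14].

### API

Orientations are given as a unit quaternion [x, y, z, w].
In Python, from plant import read_state, optics, manip gives the robot as it stands.
- The arm moves only by the tool drive_tool, never from a script. Its argument "plan" is text: rows parted by semicolons, each of 7 numbers parted by spaces: the gripper command: -1 is fully open, 1 is shut, values between are in proportion, then the shift along the world's x, y, z in cm, then the turn, a rotation vector about the world's x, y, z in rad. In form: hand tx ty tz rx ry rz; .... A call has 1 to 5 rows; each row is the pose to reach, as a shift and turn from the pose commanded when the call began; what a row does not reach only later rows make up. A row lasts 1/8 s, in which the tool goes at most 62.5 mm and 10.7 degrees, less where a joint would pass 70% of its speed; a pose out of reach is approached as far as the arm can. A call with a gripper value outside its range is refused whole. The fingers move at their own pace and stop on an object; "squeeze" is the grip in N (left out, the last holds). Time passes only in rows, so rows that repeat a pose let the fingers close. It gives the time, the measured TCP pose, the force and the opening at its end, in the units of the state.
- read_state(): the state, without advancing time (a new reading comes with each control period).
- optics.capture(name): name is "scene" or "side" or "wrist"; returns a dict with "color" (420x560x3 uint8, red, green, blue), "camera_matrix" (3x3 intrinsics, pixels), "xyz" and "rotation" of the camera in the world. Camera axes: x right, y down, z forward; pixel columns grow to the right and rows downward; lengths in m; the calibration is good to about 2 mm. A picture is of the moment at which its call begins. There is no depth.
- manip.sign_off(): hands the job in, once; it reports no verdict.
The state is a dict: "time_s": time; "q": joint angles; "joint_vel": joint speeds; "joint_efforts": joint torques, N m; "position": TCP position; "tcp_rot": TCP orientation; "force": force on the tool from outside, world axes, zero at the start; "torque": the same for the moment, N m; "width": finger opening in m.
Only numpy, scipy, OpenCV 4.12 (cv2) and the standard library are available. Lean on these libraries where they do the work, as an engineer would, in place of code of your own. Each camera call takes 0.05 s, during which the arm holds its last target. There are 200 camera calls.

### The job

Get the mould casing loaded with ballast: push high on the casing's holed face so that it tips over the edge of the raised bed and lies on its back with the filling hole up, then swing the funnel round until its spout is squarely over the hole. Pour all seven iron chunks from the scoop through the funnel into the casing, leave the funnel where it is, and put the empty scoop back on its mat, right way up. Do not disturb the cup, the jar or the brush.

Things in the scene. Friction and masses are not known exactly. Their poses are not given: they have to be found in the camera images.
- station: Fixed plywood station: a raised bed 170 mm wide (x), from y 0 to 215 mm, top at z 8 mm, with a fence across it at y 118 to 128 mm, up to z 28. Origin: bench height, middle of the near edge, which is the stop for the casing's foot; y points across the bed, the way the casing is to tip; z up. A post at x 0, y 184 mm carries the funnel arm (bar at z 116 to 128).
- funnel_arm (a joint): Vertical hinge of the funnel arm on the post, rad, range -0.4 to 1.75, starts swung aside at 1.1 to 1.5; stays where left (friction 0.18 N m). At value q the spout's station x, y are 150 sin q, 184 - 150 cos q mm, and the peg's 55 sin q, 184 - 55 cos q: at 0 the arm points along the station's -y; positive swings it to +x.
- peg (a point): Grip centre of the upright black round peg on the funnel arm, the handle for swinging it: 18 mm across, 55 mm from the post's axis towards the funnel, top 27 mm above this point, arm bar's top 32 mm below it. z up, y along the arm from the funnel to the post.
- spout (a point): Centre of the lower mouth of the grey plastic funnel's spout, 86 mm above the bench, 8 mm above a casing lying on the bed. Spout bore 36 mm, outside 42 mm; a flat cover plate 84 mm (across the arm) by 96 mm, 4 mm thick, surrounds its mouth. The funnel's rim is 81 mm higher (167 mm above the bench), 120 mm across outside, 114 mm inside; a 15 mm upright collar tops the cone.
- casing: Plywood mould casing, clear sides, about 0.4 kg, 84 wide (x), 70 deep (y), 130 mm high (z), walls 6. Starts standing on end, its back (+y face) 1 to 2 mm from the bed's edge, axes nearly the station's. Origin: centre of the foot. 2 to 3 N on the holed face, over 95 mm up, tips it; past 35 degrees it falls by itself. Lying on the bed: its y down, its z along station y, top 78 mm above the bench.
- hole (a point): Centre of the rectangular filling hole, 54 mm (x) by 70 mm (z), at the outer surface of the casing's -y face, 54 mm above the foot, midway across. Axes as the casing's. With the casing lying on the bed it is at station y 20 to 40 mm: it slips back a little as it tips.
- mat: Fixed black rubber mat of the scoop, 260 mm (x) by 160 mm (y), 3 mm thick; origin at the centre of its underside on the bench.
- scoop_grip (a point): Centre of the scoop's level wooden bar handle, 78 mm long (x), 18 wide (y), 24 high, to pinch from above; 42 mm above the scoop's underside. Scoop axes: x from the mouth to the handle, y across, z up. 0.16 kg plus 0.1 kg of chunks.
- scoop_lip (a point): Middle of the scoop's pouring lip: in scoop axes 143 mm towards -x and 29 mm below scoop_grip. Axes are the scoop's.
- scoop_tray (a point): Middle of the scoop's open aluminium tray (100 mm long in x, 68 wide, sides 39 high), 20 mm above its underside, 93 mm towards -x and 22 mm below scoop_grip. Flat floor; on the open -x side it rises as a 33 mm ramp of 17 degrees to the lip. It empties when tipped about 65 degrees mouth-down. Scoop axes.
- chunk0_mid (a point): Centre of one of the seven dark iron chunks, roundish, 13 to 16 mm across, 14 g each; all start in the scoop.
- chunk1_mid (a point): Centre of one of the seven dark iron chunks, roundish, 13 to 16 mm across, 14 g each; all start in the scoop.
- chunk2_mid (a point): Centre of one of the seven dark iron chunks, roundish, 13 to 16 mm across, 14 g each; all start in the scoop.
- chunk3_mid (a point): Centre of one of the seven dark iron chunks, roundish, 13 to 16 mm across, 14 g each; all start in the scoop.
- chunk4_mid (a point): Centre of one of the seven dark iron chunks, roundish, 13 to 16 mm across, 14 g each; all start in the scoop.
- chunk5_mid (a point): Centre of one of the seven dark iron chunks, roundish, 13 to 16 mm across, 14 g each; all start in the scoop.
- chunk6_mid (a point): Centre of one of the seven dark iron chunks, roundish, 13 to 16 mm across, 14 g each; all start in the scoop.
- cup_mid (a point): Bystander: centre of a white mixing cup, 72 mm across, 85 mm high. Leave it alone.
- jar_mid (a point): Bystander: centre of a closed amber glass jar, 64 mm across, 100 mm high. Leave it alone.
- brush: Bystander: hand brush lying on the bench to the robot's right of the mat, its handle along -x of its own frame. Leave it alone.
- scoop: The scoop itself: origin at the middle of its underside, 88 mm towards -x and 42 mm below scoop_grip. Axes as scoop_grip's.
There are look-alikes about, which are no part of the job. What is shaped like the casing but blue or green is not meant.

How it is judged:
By the outcome, as a careful person would: the job done as asked, in the order asked, and still so for the second after the job is handed in, with the robot touching nothing.
It also fails if it takes over 72 s, if anything falls off the work surface, if the arm or the gripper's body presses on something with over 40 N, if the wrist force passes 120 N, or if a joint passes its speed limit or range.

## Working session

There is one attempt and no reset: what is moved stays moved. The work goes in short steps, Python scripts to look and compute and a tool call to move; the robot and the scene stay as the last step left them, time stands still between calls to the robot, and variables do not carry over. Pictures are saved under pics/ and viewed, about 8 in all and at most 12, crops included, and the job is handed in when it is done.

Besides the shell and the picture viewer there is one more tool, called after ">>>" as name(argument=value, ...) on one line, values as JSON. drive_tool: Moves the arm, as the interface text tells. Its arguments: {"type":"object","properties":{"plan":{"type":"string"},"squeeze":{"type":"number"}},"required":["plan"]}

```bash
ls; mkdir -p pics
cat > h.py <<'E'
import numpy as np, cv2
from plant import read_state, optics, manip
from scipy.spatial.transform import Rotation as R
def cap(n,f=None):
    c=optics.capture(n)
    if f: cv2.imwrite('pics/'+f,c['color'][:,:,::-1])
    return c
def rot(c):
    r=np.array(c['rotation'],float)
    return r if r.shape==(3,3) else R.from_quat(r).as_matrix()
def ray(c,u,v):
    d=np.linalg.solve(np.array(c['camera_matrix']),[u,v,1.]); return np.array(c['xyz']),rot(c)@d
def onz(c,u,v,z):
    o,d=ray(c,u,v); return o+d*(z-o[2])/d[2]
def proj(c,p):
    q=np.array(c['camera_matrix'])@(rot(c).T@(np.array(p)-np.array(c['xyz']))); return q[:2]/q[2]
def tri(c1,p1,c2,p2):
    o1,d1=ray(c1,*p1);o2,d2=ray(c2,*p2)
    s=np.linalg.lstsq(np.c_[d1,-d2],o2-o1,rcond=None)[0]
    a=o1+s[0]*d1;b=o2+s[1]*d2; return (a+b)/2,np.linalg.norm(a-b)
E
python3 - <<'E'
from h import *
import pickle
a=cap('scene');b=cap('side')
pickle.dump((a,b),open('c0.pkl','wb'))
for c in(a,b): print(c['xyz'],np.round(rot(c),3).tolist(),c['camera_matrix'][0][0])
for c,n in((a,'scene'),(b,'side')): cv2.imwrite(f'pics/{n}0.png',cv2.resize(c['color'][:,:,::-1],(784,588)))
s=read_state();print(s)
E
```

```text
pics
[ 1.234614   -0.46097815  0.89658327] [[0.492, 0.595, -0.636], [0.871, -0.341, 0.355], [-0.006, -0.728, -0.686]] 428.77576084115685
[ 0.42174993 -0.84139445  1.03359051] [[0.996, -0.065, 0.064], [-0.091, -0.748, 0.657], [0.006, -0.66, -0.751]] 429.52767970639354
{'time_s': 0.1, 'q': array([-1.21061982e+00,  3.00386160e-01,  1.52149827e+00, -1.03203784e-05,
        1.32071477e+00, -6.66026023e-02]), 'joint_vel': array([ 0.00048752, -0.00050989, -0.00444887, -0.00218336,  0.0012452 ,
        0.00019009]), 'joint_efforts': array([ 8.94997193e-04, -5.44381320e+01, -3.62373304e+01, -4.82637154e-05,
        2.99973362e-03,  6.68570436e-06]), 'position': array([ 0.22765199, -0.50064016,  0.40420285]), 'tcp_rot': array([ 8.40815953e-01, -5.41320866e-01, -4.07071183e-04, -2.95978494e-04]), 'force': array([0.3068931 , 0.29440532, 0.08218053]), 'torque': array([ 0.00071413, -0.04725808, -0.0145534 ]), 'width': 0.08546494388847946}
```

View pics/scene0.png

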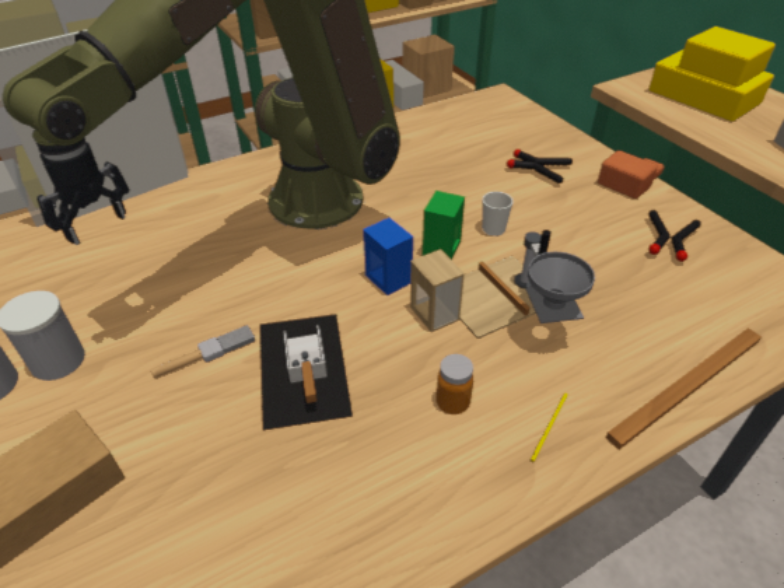

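View pics/side0.png

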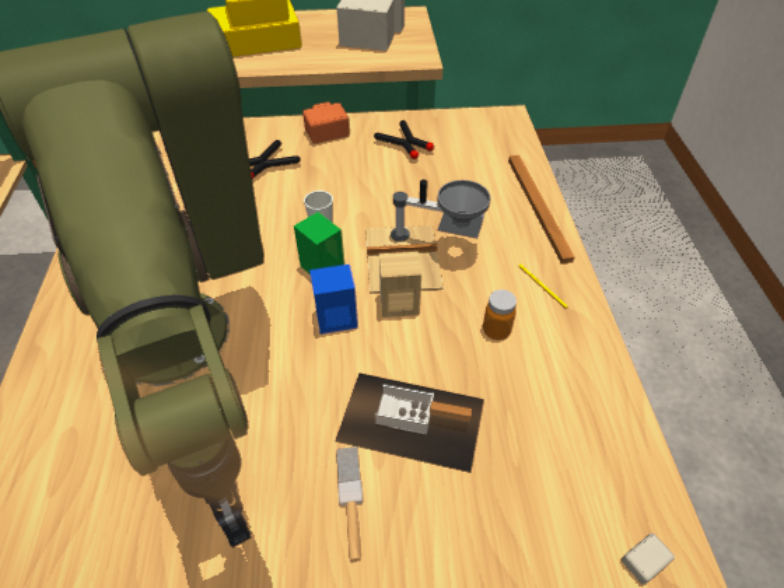

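The scene view shows the mat and scoop at (305,370), casing at (437,290) and funnel at (560,280), with blue and green decoys. The side view shows the casing at (400,285), scoop at (420,408) and post at (400,215). I'll zoom in for accurate corners.

Run:
```python
from h import *
import pickle
a,b=pickle.load(open('c0.pkl','rb'))
def z(c,x,y,w,h): return cv2.resize(c['color'][y:y+h,x:x+w,::-1],None,fx=4,fy=4,interpolation=cv2.INTER_CUBIC)
# side station 240..340 x 125..235 ; scene station 285..385,165..275->
s1=z(b,255,120,100,75+35)[:, :]
s2=z(a,285,160,100,110)[:, :]
cv2.imwrite('pics/z1.png',np.vstack([np.hstack([s1,s2]),np.hstack([z(b,240,265,100,40),z(a,185,230,100,40)])]))
```

```text
(no output)
```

View pics/z1.png

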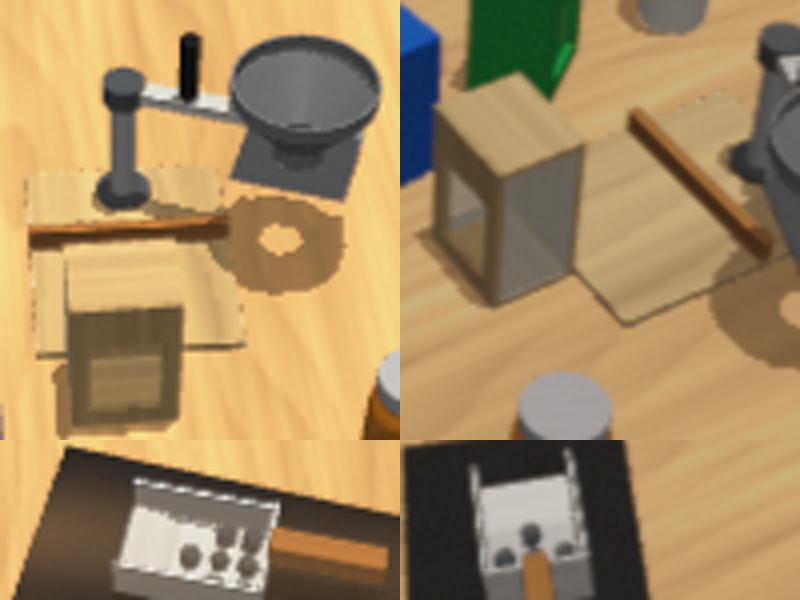

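The crop shows bed corners, casing top corners, the peg, the funnel rim and the scoop tray clearly. Next I turn these into positions.

Run:
```python
from h import *
import pickle
a,b=pickle.load(open('c0.pkl','rb'))
S=lambda u,v:((u+.5)/4-.5+255,(v+.5)/4-.5+120)
C=lambda u,v:((u-400+.5)/4-.5+285,(v+.5)/4-.5+160)
T=lambda u,v:((u+.5)/4-.5+240,(v-440+.5)/4-.5+265)
np.set_printoptions(precision=4,suppress=True)
for n,p in dict(FL=(27,175),FR=(220,168),NL=(38,352),NR=(244,342)).items(): print(n,onz(b,*S(*p),.008))
print('NR scene',onz(a,*C(627,322),.008))
for p in [(65,243),(182,243),(182,305),(68,312)]: print('ctop',onz(b,*S(*p),.130))
for p in [(437,107),(518,72),(584,148),(500,180)]: print('ctopS',onz(a,*C(*p),.130))
print('foot',[onz(b,*S(*p),0) for p in [(72,424),(176,422)]],onz(a,*C(497,304),0))
print('cap',onz(b,*S(123,78),.14),'pegtop',onz(b,*S(190,37),.187))
print('funnel rim L,R',onz(b,*S(230,90),.167),onz(b,*S(381,90),.167),'T,B',onz(b,*S(306,36),.167),onz(b,*S(306,133),.167))
for p in [(135,483),(278,503),(265,590),(115,570)]: print('rim',onz(b,*T(*p),.042))
for p in [(275,530),(388,547)]: print('handle far edge',onz(b,*T(*p),.057))
# masks
for c,n in((a,'scene'),(b,'side')):
    hsv=cv2.cvtColor(c['color'],cv2.COLOR_RGB2HSV)
    m=(hsv[...,2]<60).astype(np.uint8)
    box=(170,210,90,110) if n=='scene' else (230,260,125,85)
    x,y,w,h=box; mm=np.zeros_like(m); mm[y:y+h,x:x+w]=m[y:y+h,x:x+w]
    cs,_=cv2.findContours(mm,0,2); k=max(cs,key=cv2.contourArea)
    hull=cv2.convexHull(k); ap=cv2.approxPolyDP(hull,4,True)[:,0]
    print(n,'mat',[(tuple(p),onz(c,*p,.003)[:2].round(4)) for p in ap])
    m=cv2.inRange(hsv,(3,140,60),(15,255,255)); mm=np.zeros_like(m); mm[y:y+h,x:x+w]=m[y:y+h,x:x+w]
    cs,_=cv2.findContours(mm,0,2); k=max(cs,key=cv2.contourArea)
    r=cv2.minAreaRect(k); print('handle',r,[onz(c,*p,.057)[:2] for p in cv2.boxPoints(r)],onz(c,*r[0],.05)[:2])
```

```text
FL [0.4429 0.2926 0.008 ]
FR [0.6139 0.2873 0.008 ]
NL [0.4406 0.082  0.008 ]
NR [0.6068 0.0786 0.008 ]
NR scene [0.6105 0.0802 0.008 ]
ctop [0.4647 0.08   0.13  ]
ctop [0.5521 0.0726 0.13  ]
ctop [0.5449 0.0089 0.13  ]
ctop [0.4621 0.0091 0.13  ]
ctopS [0.4678 0.0085 0.13  ]
ctopS [0.4636 0.0773 0.13  ]
ctopS [0.5531 0.0723 0.13  ]
ctopS [0.5518 0.0067 0.13  ]
foot [array([0.4628, 0.0116, 0.    ]), array([0.5438, 0.0066, 0.    ])] [0.5448 0.0148 0.    ]
cap [0.5242 0.2569 0.14  ] pegtop [0.5762 0.2453 0.187 ]
funnel rim L,R [0.6034 0.2019 0.167 ] [0.7217 0.192  0.167 ] T,B [0.6738 0.2643 0.167 ] [0.6548 0.1463 0.167 ]
rim [ 0.4509 -0.1984  0.042 ]
rim [ 0.5458 -0.2227  0.042 ]
rim [ 0.5291 -0.2875  0.042 ]
rim [ 0.433  -0.2642  0.042 ]
handle far edge [ 0.5394 -0.2524  0.057 ]
handle far edge [ 0.6112 -0.2716  0.057 ]
scene mat [((np.int32(239), np.int32(226)), array([ 0.4139, -0.1428])), ((np.int32(250), np.int32(296)), array([ 0.6481, -0.2237])), ((np.int32(189), np.int32(305)), array([ 0.5977, -0.3655])), ((np.int32(186), np.int32(233)), array([ 0.3637, -0.2867]))]
handle ((220.53045654296875, 272.4264221191406), (28.997549057006836, 8.122163772583008), 85.91438293457031) [array([ 0.5372, -0.2631]), array([ 0.5457, -0.2445]), array([ 0.6306, -0.2767]), array([ 0.6225, -0.2942])] [ 0.5799 -0.2685]
side mat [((np.int32(335), np.int32(336)), array([ 0.5956, -0.3688])), ((np.int32(290), np.int32(325)), array([ 0.4842, -0.3284])), ((np.int32(272), np.int32(305)), array([ 0.4417, -0.2663])), ((np.int32(337), np.int32(311)), array([ 0.6126, -0.2993]))]
handle ((321.7360534667969, 293.4519958496094), (28.97944450378418, 9.928143501281738), 10.30484676361084) [array([ 0.5316, -0.2776]), array([ 0.5398, -0.249 ]), array([ 0.612, -0.271]), array([ 0.6026, -0.299 ])] [ 0.5727 -0.2703]
```

>>> drive_tool(plan="1 14 20 -4 0 0 0.56; 1 14 20 -4 0 0 0.56; 1 14 20 -4 0 0 0.56; 1 14 20 -4 0 0 0.56; 1 14 20 -4 0 0 0.56", squeeze=60)

```text
time_s: 0.72
position: [0.3692, -0.298, 0.364]
tcp_rot: [0.958, -0.286, -0.001, -0.0]
force: [-0.3, -0.4, 1.2]
width: -0.0001
```

>>> drive_tool(plan="1 14 24 -8.6 0 0 0.56; 1 14 24 -8.6 0 0 0.56; 1 14 24 -8.6 0 0 0.56; 1 14 24 -8.6 0 0 0.56; 1 14 24 -8.6 0 0 0.56")

```text
time_s: 1.35
position: [0.5084, -0.0593, 0.2778]
tcp_rot: [1.0, -0.012, -0.0, -0.0]
force: [-0.1, -0.5, -0.2]
width: -0.0005
```

>>> drive_tool(plan="1 0 3 0 0 0 0; 1 0 5 0 0 0 0; 1 0 6.2 0 0 0 0; 1 0 7.4 0 0 0 0; 1 0 8.6 0.3 0 0 0")

```text
time_s: 1.98
position: [0.5077, 0.0254, 0.2818]
tcp_rot: [1.0, -0.012, -0.0, 0.0]
force: [0.2, -1.7, 0.5]
width: 0.0005
```

>>> drive_tool(plan="1 0 1.2 0.3 0 0 0; 1 0 2.4 0.6 0 0 0; 1 0 3.6 0.8 0 0 0; 1 0 4.8 1 0 0 0; 1 0 4.8 1 0 0 0")

```text
time_s: 2.6
position: [0.5076, 0.0742, 0.2917]
tcp_rot: [1.0, -0.011, 0.0, -0.0]
force: [-0.7, 0.1, -0.8]
width: 0.0002
```

Run:
```python
from h import *
a=cap('scene');b=cap('side')
z=lambda c,x,y,w,h: cv2.resize(c['color'][y:y+h,x:x+w,::-1],(400,400))
cv2.imwrite('pics/p1.png',np.hstack([z(b,230,110,130,130),z(a,270,130,160,160)]))
```

```text
(no output)
```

View pics/p1.png

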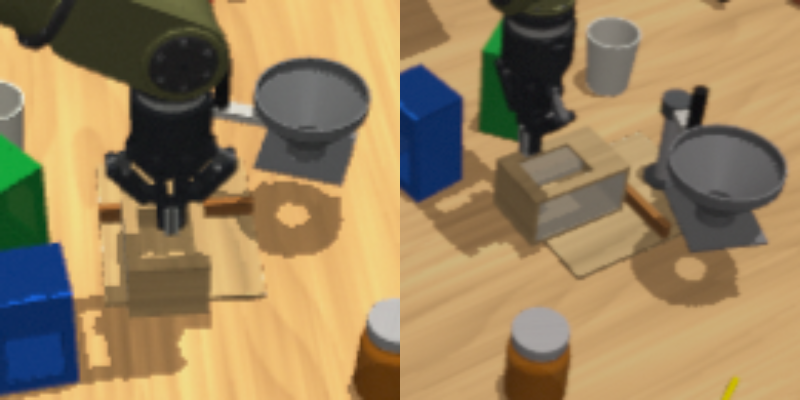

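The casing lies on its back with the hole up. Next I go to the peg, with the jaws across the arm.

>>> drive_tool(plan="-1 0 0 6 0 0 0.18; -1 0 0 11 0 0 0.36; -1 3 5 11 0 0 0.54; -1 6 10 11 0 0 0.72; -1 6.9 15 11 0 0 0.9")

```text
time_s: 3.32
position: [0.5778, 0.2243, 0.4012]
tcp_rot: [0.905, 0.426, -0.0, 0.0]
force: [-0.3, -0.7, 0.2]
width: 0.085
```

>>> drive_tool(plan="-1 0 1.7 0 0 0 0.1; -1 0 1.7 0 0 0 0.23; -1 0 1.7 -2 0 0 0.23; -1 0 1.7 -3 0 0 0.23")

```text
time_s: 3.82
position: [0.5767, 0.2399, 0.3704]
tcp_rot: [0.851, 0.525, -0.001, -0.0]
force: [-0.4, -0.3, -0.3]
width: 0.0853
```

Run:
```python
from h import *
import pickle
a=cap('scene');b=cap('side');w=cap('wrist')
pickle.dump((a,b,w),open('c1.pkl','wb'))
s=read_state();print(s['position'],s['tcp_rot'])
z=lambda c,x,y,w,h: cv2.resize(c['color'][y:y+h,x:x+w,::-1],(400,400),interpolation=cv2.INTER_CUBIC)
wi=cv2.resize(w['color'][:,:,::-1],(267,200))
cv2.imwrite('pics/p2.png',np.hstack([np.vstack([z(b,240,110,120,120)]),z(a,330,130,110,110)])) 
cv2.imwrite('pics/p2w.png',cv2.resize(w['color'][:,:,::-1],(784,588)))
```

```text
[0.57680859 0.24009863 0.37142714] [ 8.51092489e-01  5.25015610e-01 -4.22489138e-04 -7.29976633e-05]
```

View pics/p2w.png

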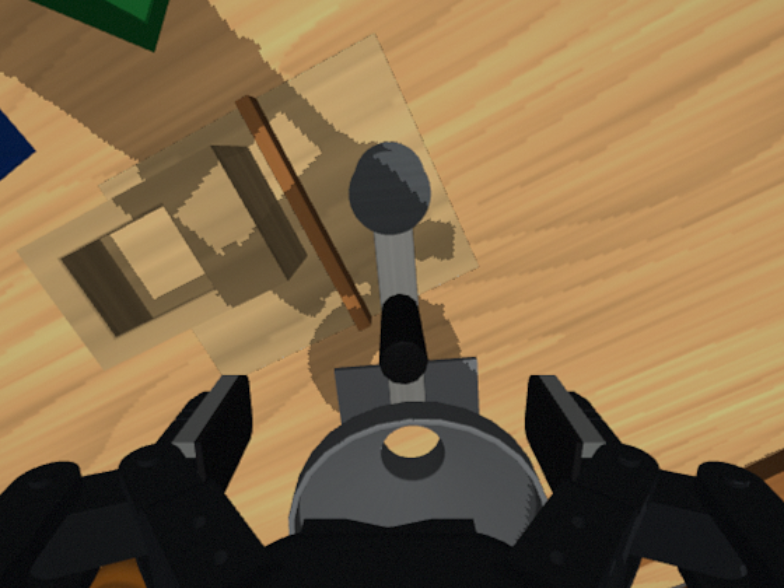

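The wrist view shows the peg top at (404,362), the post cap at (390,188), the funnel bore at (413,452) and the hole corners at about (62,258), (162,206), (213,287) and (118,336).

Run:
```python
from h import *
import pickle
a,b,w=pickle.load(open('c1.pkl','rb'))
np.set_printoptions(precision=4,suppress=True)
f=lambda u,v,z:onz(w,(u+.5)/1.4-.5,(v+.5)/1.4-.5,z)[:2]
print('peg',f(404,362,.187))
for z in(.13,.14,.15): print('post',z,f(390,188,z))
print('spout bore',f(413,452,.1))
print('hole',[f(*p,.078) for p in[(62,258),(162,206),(213,287),(118,336)]])
print('casing',[f(*p,.078) for p in[(18,250),(108,370)]])
print('bed',[f(*p,.008) for p in[(376,35),(478,268),(222,376),(100,187)]])
```

```text
peg [0.578  0.2474]
post 0.13 [0.5256 0.2682]
post 0.14 [0.5249 0.2686]
post 0.15 [0.5242 0.2689]
spout bore [0.6713 0.2108]
hole [array([0.4802, 0.082 ]), array([0.4814, 0.1498]), array([0.5334, 0.1496]), array([0.5337, 0.082 ])]
casing [array([0.4653, 0.0626]), array([0.5493, 0.063 ])]
bed [array([0.4452, 0.299 ]), array([0.6136, 0.2963]), array([0.6037, 0.0829]), array([0.4434, 0.0855])]
```

>>> drive_tool(plan="-1 0 0.7 -2 0 0 0.08; -1 0 0.7 -5.5 0 0 0.08; 1 0 0.7 -5.5 0 0 0.08; 1 0 0.7 -5.5 0 0 0.08; 1 0 0.7 -5.5 0 0 0.08", squeeze=30)

```text
time_s: 4.6
position: [0.5769, 0.2473, 0.3185]
tcp_rot: [0.829, 0.559, 0.001, 0.0]
force: [-0.3, 0.6, 0.7]
width: 0.0323
```

>>> drive_tool(plan="1 0 0 0 0 0 0; 1 0 0 0 0 0 0; 1 0 0 0 0 0 0; 1 0 0 0 0 0 0")

```text
time_s: 5.1
position: [0.5768, 0.2472, 0.3181]
tcp_rot: [0.829, 0.559, 0.001, 0.0]
force: [-0.7, -1.5, 7.3]
width: 0.0172
```

>>> drive_tool(plan="1 -0.41 -0.80 0 0 0 -0.16; 1 -0.94 -1.52 0 0 0 -0.32; 1 -1.57 -2.15 0 0 0 -0.48; 1 -2.3 -2.67 0 0 0 -0.64; 1 -3.1 -3.07 0 0 0 -0.8")

```text
time_s: 5.72
position: [0.5465, 0.2158, 0.3181]
tcp_rot: [0.982, 0.189, 0.003, 0.0]
force: [11.7, -3.2, 2.1]
width: 0.0171
```

>>> drive_tool(plan="1 -0.91 -0.28 0 0 0 -0.17; 1 -1.8 -0.39 0 0 0 -0.33; 1 -2.64 -0.37 0 0 0 -0.48; 1 -2.73 -0.36 0 0 0 -0.5; 1 -2.73 -0.36 0 0 0 -0.5")

```text
time_s: 6.35
position: [0.5187, 0.2125, 0.3181]
tcp_rot: [0.998, -0.057, 0.001, 0.0]
force: [0.7, -6.2, 8.4]
width: 0.0171
```

Run:
```python
from h import *
import pickle
a=cap('scene');b=cap('side');w=cap('wrist')
pickle.dump((a,b,w),open('c2.pkl','wb'))
z=lambda c,x,y,w,h: cv2.resize(c['color'][y:y+h,x:x+w,::-1],(400,400),interpolation=cv2.INTER_CUBIC)
cv2.imwrite('pics/p3.png',np.hstack([cv2.resize(w['color'][:,:,::-1],(400,300)),z(a,270,130,130,130)[:300]]))
```

```text
(no output)
```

View pics/p3.png

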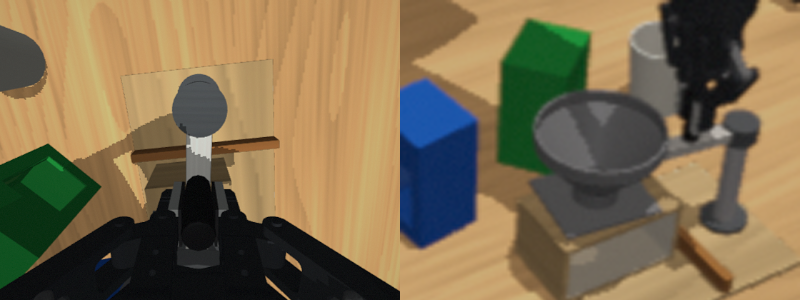

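The funnel is over the casing hole. I release and lift, logging joint states for a kinematic fit that I need for the tilted pour.

>>> drive_tool(plan="-0.3 0 0 0 0 0 0; -0.3 0 0 0 0 0 0; -0.3 0 0 5 0 0 0; -0.3 0 0 10 0 0 0; -0.3 0 -5 12 0 0 0")

```text
time_s: 7.12
position: [0.5181, 0.1642, 0.4395]
tcp_rot: [0.998, -0.055, 0.002, -0.001]
force: [0.9, -0.6, -0.4]
width: 0.0559
```

```bash
cat >> h.py <<'E'
import json
def log():
    s=read_state(); open('log.jsonl','a').write(json.dumps({k:list(map(float,s[k])) for k in('q','position','tcp_rot')})+'\n'); return s
E
python3 -c "
from h import *
print(log()['q'].round(3))"
```

```text
[0.24  0.26  1.491 0.    1.387 0.35 ]
```

>>> drive_tool(plan="-1 0 -8 -3 0 0 -0.18; -1 0 -14 -6 0 0 -0.36; -1 0 -20 -6 0 -0.15 -0.5; -1 0 -25 -6 0 -0.3 -0.5; -1 0 -25 -6 0 -0.4 -0.5")

```text
time_s: 7.75
position: [0.518, -0.09, 0.3764]
tcp_rot: [0.933, -0.301, 0.198, -0.011]
force: [0.9, 1.7, -0.1]
width: 0.0848
```

Run:
```python
from h import *
s=log();print(s['q'].round(3),s['position'],s['tcp_rot'],R.from_quat(s['tcp_rot']).as_matrix().round(3))
```

```text
[-0.241  0.216  1.708 -0.01   0.818  0.389] [ 0.5179655  -0.08998232  0.37643335] [ 0.93270629 -0.30113648  0.19814939 -0.01061167] [[ 0.74  -0.558  0.376]
 [-0.566 -0.818 -0.1  ]
 [ 0.363 -0.139 -0.921]]
```

```bash
cat >> h.py <<'E'
def target(yaw,tilt=0):
    """scoop yaw, mouth-down tilt -> tool rotation (tool x = -scoop y, tool z = -scoop z)"""
    Rs=R.from_euler('z',yaw)*R.from_euler('y',-tilt)
    M=np.c_[[0,-1,0],[-1,0,0],[0,0,-1]].astype(float)
    return Rs,Rs*R.from_matrix(M)
def delta(p,Rt):
    s=read_state(); d=(np.array(p)-s['position'])*100; r=(Rt*R.from_quat(s['tcp_rot']).inv()).as_rotvec()
    return d.round(2),r.round(3)
E
python3 - <<'E'
from h import *
Rs,Rt=target(-.25); print(delta([.577,-.268,.30],Rt)); print(Rt.as_matrix().round(2))
E
```

```text
(array([  5.9 , -17.8 ,  -7.64]), array([ 0.321,  0.278, -1.179]))
[[-0.25 -0.97  0.  ]
 [-0.97  0.25 -0.  ]
 [ 0.    0.   -1.  ]]
```

>>> drive_tool(plan="-1 2 -5 0 0.05 0.04 -0.168; -1 4 -10 0 0.09 0.08 -0.337; -1 5.9 -14 -2 0.138 0.12 -0.505; -1 5.9 -17.8 -4 0.183 0.16 -0.674; -1 5.9 -17.8 -7.6 0.23 0.2 -0.842")

```text
time_s: 8.38
position: [0.5772, -0.2673, 0.3003]
tcp_rot: [0.735, -0.676, 0.058, -0.005]
force: [-0.2, 0.8, -0.1]
width: 0.0853
```

Run:
```python
from h import *
s=log();Rs,Rt=target(-.25); print(delta([.577,-.268,.30],Rt))
```

```text
(array([-0.02, -0.07, -0.03]), array([ 0.086,  0.079, -0.333]))
```

>>> drive_tool(plan="-1 0 0 0 0.043 0.04 -0.167; -1 0 0 0 0.086 0.079 -0.333; -1 0 0 0 0.086 0.079 -0.333")

```text
time_s: 8.75
position: [0.5775, -0.2649, 0.3004]
tcp_rot: [-0.617, 0.787, -0.0, 0.0]
force: [-0.4, 0.7, 0.5]
width: 0.0851
```

Run:
```python
from h import *
import pickle
s=log();print(s['position'],s['q'].round(3))
a=cap('scene');b=cap('side');w=cap('wrist'); pickle.dump((a,b,w),open('c3.pkl','wb'))
z=lambda c,x,y,w,h: cv2.resize(c['color'][y:y+h,x:x+w,::-1],(400,400),interpolation=cv2.INTER_CUBIC)
cv2.imwrite('pics/p4.png',np.vstack([np.hstack([z(b,250,110,100,100),z(a,290,130,100,100)])[:300],np.hstack([cv2.resize(w['color'][:,:,::-1],(400,300))]*2)]))
```

```text
[ 0.57749798 -0.26492245  0.30040718] [-4.880e-01  5.830e-01  1.366e+00  1.000e-03  1.192e+00  1.323e+00]
```

View pics/p4.png

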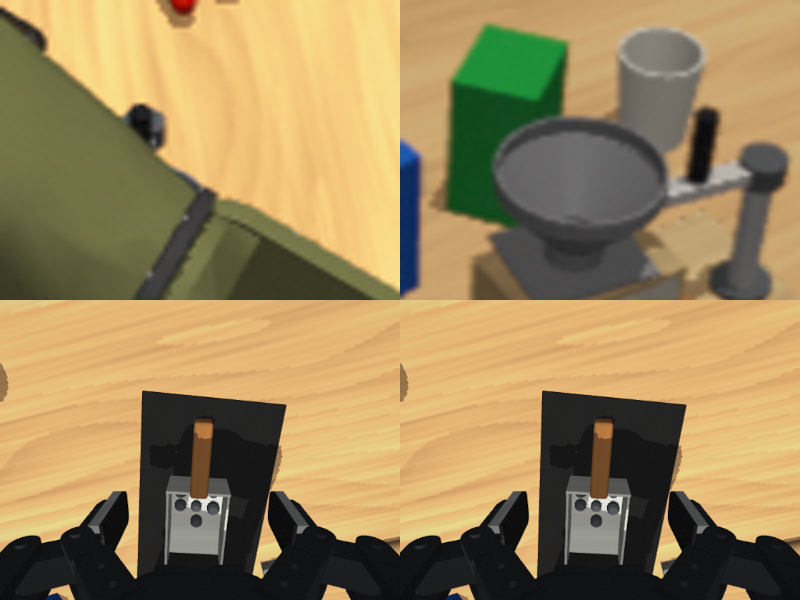

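The wrist view shows the handle running from (204,124) to (200,197) in the 400-wide inset, in line with the jaws. The funnel rim centre in the scene crop is about (580,173).

```bash
cat > kin.py <<'E'
from h import *
from scipy.optimize import least_squares
L=[json.loads(l) for l in open('log.jsonl')]
L.append(dict(q=[-1.2106,.3004,1.5215,0,1.3207,-.0666],position=[.22765,-.50064,.40420]))
def rz(p,q):
    a1,h1,L2,L3,a3,d6=p; f=q[1]+q[2]; t=f+q[4]
    return a1+L2*np.sin(q[1])+L3*np.sin(f)-a3*np.cos(f)+d6*np.sin(t), h1+L2*np.cos(q[1])+L3*np.cos(f)+a3*np.sin(f)+d6*np.cos(t)
def res(p):
    o=[]
    for l in L:
        r,z=rz(p,l['q']); x=l['position']; o+=[r-np.sqrt(x[0]**2+x[1]**2-.0367**2),z-x[2]]
    return np.array(o+list(1e-3*(p-p0)))
p0=np.array([0,.2,.4,.4,0,.1])
fit=least_squares(res,p0).x
def ik(r,z,t):
    """t = sum of pitch (pi = tool down)"""
    f=lambda q:np.r_[np.array(rz(fit,[0,q[0],q[1],0,t-q[0]-q[1]]))-[r,z]]
    s=least_squares(f,[.2,1.6]); return s.x[0],s.x[1],t-s.x.sum(),s.cost
E
python3 - <<'E'
from kin import *
import pickle
a,b,w=pickle.load(open('c3.pkl','rb'))
np.set_printoptions(precision=4,suppress=True)
f=lambda u,v,z:onz(w,(u+.5)*1.4-.5,(v+.5)*1.4-.5,z)[:2]
e=[f(*p,.057) for p in[(195,122),(214,124),(191,196),(209,197)]];print('handle',e,np.mean(e,0)); d=e[0]+e[1]-e[2]-e[3];print(np.arctan2(d[1],d[0]))
print('mat',[f(*p,.003) for p in[(142,91),(286,105)]])
for p in [(580,172),(495,172),(667,172)]: print('funnel',onz(a,290+p[0]/4-.4,130+p[1]/4-.4,.167))
print('fit',fit,res(fit)[:-6].round(4))
for th in (0,20,40,55,65,72):
    t=np.radians(th); lip=np.array([.50+.02,.170]); u=np.array([np.cos(t),np.sin(t)]);n=np.array([-np.sin(t),np.cos(t)])
    g=lip+.143*u+.029*n; fl=g+.155*n
    print(th,fl,np.round(ik(fl[0],fl[1],np.pi-t),3))
E
```

```text
handle [array([ 0.614 , -0.2694]), array([ 0.6082, -0.2856]), array([ 0.5433, -0.248 ]), array([ 0.5381, -0.265 ])] [ 0.5759 -0.267 ]
-0.28980702596892643
mat [array([ 0.6511, -0.2186]), array([ 0.5994, -0.3684])]
funnel [0.6451 0.3457 0.167 ]
funnel [0.6165 0.2959 0.167 ]
funnel [0.6743 0.3966 0.167 ]
fit [ 0.      0.2212  0.4241  0.4475 -0.0409  0.0713] [ 0.  0. -0. -0.  0. -0. -0.  0.  0. -0.]
0 [0.663 0.354] [0.597 1.216 1.329 0.   ]
20 [0.5914 0.3918] [0.354 1.49  0.949 0.   ]
40 [0.5113 0.4029] [0.131 1.771 0.542 0.   ]
55 [0.4513 0.3927] [-0.008  1.978  0.211  0.   ]
65 [0.4137 0.3774] [-0.078  2.112 -0.027  0.   ]
72 [0.3892 0.3629] [-0.11   2.201 -0.206  0.   ]
```

>>> drive_tool(plan="-1 0 0 2 -0.15 0.08 0; -1 0 0 2 -0.31 0.165 0; -1 0 0 2 -0.31 0.165 0")

```text
time_s: 9.28
position: [0.5775, -0.2644, 0.3207]
tcp_rot: [-0.608, 0.774, -0.071, -0.159]
force: [-0.4, 0.7, -0.5]
width: 0.0855
```

Run:
```python
from h import *
import pickle
s=log();print(s['position'],s['q'].round(3),R.from_quat(s['tcp_rot']).as_matrix().round(3))
a,b,w=pickle.load(open('c3.pkl','rb'))
for p in [(180,172),(95,172),(267,172)]: print('funnel',onz(a,290+p[0]/4-.4,130+p[1]/4-.4,.167))
print(delta([.576,-.267,.26],target(-.275)[1]))
```

```text
[ 0.57754991 -0.26439431  0.32066599] [-0.448  0.57   1.347 -0.368  1.258  1.481] [[-0.209 -0.965 -0.16 ]
 [-0.92   0.25  -0.303]
 [ 0.332  0.083 -0.94 ]]
funnel [0.51034623 0.11111748 0.167     ]
funnel [0.48164671 0.06114478 0.167     ]
funnel [0.53969436 0.16221954 0.167     ]
(array([-0.15, -0.26, -6.07]), array([ 0.306, -0.168, -0.036]))
```

```bash
cat > kin2.py <<'E'
from h import *
from scipy.optimize import least_squares
E_=lambda a,x:R.from_euler(a,x)
def fk(p,q):
    a1,h1,L2,L3,a3,d6,l1,l2=p
    A=E_('y',q[1]+q[2]); W=A*E_('z',q[3]); T=W*E_('y',q[4])*E_('z',q[5]+np.pi)
    x=np.array([a1,l1,h1])+E_('y',q[1]).apply([0,0,L2])+A.apply([a3,0,L3])+W.apply([0,l2,0])+T.apply([0,0,d6])
    B=E_('z',q[0]); return B.apply(x),B*T
L=[json.loads(l) for l in open('log.jsonl')]
L.append(dict(q=[-1.2106,.3004,1.5215,0,1.3207,-.0666],position=[.22765,-.50064,.40420],tcp_rot=[.840816,-.541321,-.0004,-.0003]))
p0=np.array([0,.22,.42,.45,.04,.07,.018,.018])
def res(p): return np.concatenate([np.concatenate([fk(p,l['q'])[0]-l['position'] for l in L]),1e-3*(p-p0)])
P=least_squares(res,p0).x
lo=np.array([-3.03,-.79,.23,-1.04,0,-2.55]);hi=np.array([3.03,2.21,2.52,4.18,3.07,2.55])
def ik(x,T,q0):
    f=lambda q:np.r_[(fk(P,q)[0]-x)*10,(T*fk(P,q)[1].inv()).as_rotvec()]
    s=least_squares(f,np.clip(q0,lo+1e-3,hi-1e-3),bounds=(lo,hi)); return s.x,s.cost
def pour(lip,yaw,t):
    Rs,Rt=target(yaw,t); return lip+Rs.apply([.143,0,.029+.155]),Rt
E
python3 - <<'E'
from kin2 import *
np.set_printoptions(precision=3,suppress=True)
print(P, np.abs(res(P)[:-8]).max(), max((fk(P,l['q'])[1]*R.from_quat(l['tcp_rot']).inv()).magnitude() for l in L))
c=np.array([.509,.117,0])
for yaw in (-.6,-.3,0,.22,.5,.8,1.1,1.4):
    q=np.array([.2,.6,1.2,0,1.33,.2+np.pi/2-yaw]); o=[]
    h=np.array([np.cos(yaw),np.sin(yaw),0])
    for d in range(0,81,4):
        t=np.radians(d); x,T=pour(c+.018*h+[0,0,.20-.03*min(d,40)/40],yaw,t); qn,cost=ik(x,T,q); st=np.abs(qn-q).max(); q=qn
        o.append((d,cost<1e-6,round(st,2)))
    ok=[d for d,k,_ in o if k]; print(yaw,'ok max',max(ok) if ok else None,[d for d,k,_ in o if not k],'maxstep',max(s for _,k,s in o[1:]),q)
E
```

```text
[-0.     0.221  0.424  0.448  0.041  0.071  0.037  0.   ] 1.1103629410286198e-05 1.7271435069022958e-05
-0.6 ok max 32 [36, 40, 44, 48, 52, 56, 60, 64, 68, 72, 76, 80] maxstep 0.08 [ 0.42   0.046  1.991 -0.827  0.611  2.55 ]
-0.3 ok max 44 [48, 52, 56, 60, 64, 68, 72, 76, 80] maxstep 0.11 [ 0.319 -0.054  2.117 -0.827  0.265  2.55 ]
0 ok max 56 [60, 64, 68, 72, 76, 80] maxstep 0.22 [ 0.2   -0.107  2.195 -0.91   0.     2.55 ]
0.22 ok max 80 [] maxstep 0.94 [ 0.113 -0.077  2.255  2.894  0.444 -1.365]
0.5 ok max 80 [] maxstep 0.23 [-0.06  -0.045  2.226  2.141  0.671 -0.794]
0.8 ok max 80 [] maxstep 0.13 [-0.19   0.047  2.134  1.771  0.998 -0.617]
1.1 ok max 80 [] maxstep 0.1 [-0.252  0.167  1.998  1.545  1.293 -0.571]
1.4 ok max 80 [] maxstep 0.08 [-0.261  0.294  1.837  1.375  1.554 -0.565]
```

>>> drive_tool(plan="-1 0 0 -1 0.153 -0.084 -0.018; -1 -0.15 -0.26 -4 0.306 -0.168 -0.036; -1 -0.15 -0.26 -8 0.306 -0.168 -0.036; -1 -0.15 -0.26 -12 0.306 -0.168 -0.036; -1 -0.15 -0.26 -12 0.306 -0.168 -0.036")

```text
time_s: 9.9
position: [0.5751, -0.2673, 0.1979]
tcp_rot: [-0.602, 0.798, 0.003, -0.0]
force: [-0.7, 0.2, 0.5]
width: 0.0855
```

>>> drive_tool(plan="1 0 0 0 0 0 0; 1 0 0 0 0 0 0; 1 0 0 0 0 0 0; 1 0 0 0 0 0 0; 1 0 0 0 0 0 0", squeeze=90)

```text
time_s: 10.52
position: [0.576, -0.2676, 0.2015]
tcp_rot: [-0.602, 0.798, -0.0, -0.001]
force: [-1.6, 0.5, 6.1]
width: 0.0166
```

>>> drive_tool(plan="1 0 0 0 0 0 0; 1 0 0 0 0 0 0; 1 0 0 0.5 0 0 0; 1 0 0 2 0 0 0; 1 0 0 4 0 0 0")

```text
time_s: 11.15
position: [0.5758, -0.2676, 0.2418]
tcp_rot: [-0.602, 0.798, 0.0, -0.001]
force: [-0.6, -0.9, -1.5]
width: 0.0166
```

Run:
```python
from kin2 import *
s=read_state();M=R.from_quat(s['tcp_rot']).as_matrix();print(s['position'],M.round(3),s['width'],s['force'])
a=cap('scene');b=cap('side')
z=lambda c,x,y,w,h: cv2.resize(c['color'][y:y+h,x:x+w,::-1],(400,400),interpolation=cv2.INTER_CUBIC)
cv2.imwrite('pics/p5.png',np.hstack([z(b,230,230,110,110),z(a,160,200,110,110)]))
```

```text
[ 0.5758389  -0.26755351  0.24177373] [[-0.274 -0.962 -0.002]
 [-0.962  0.274 -0.   ]
 [ 0.001  0.002 -1.   ]] 0.016645709935573315 [-0.55079227 -0.91081467 -1.47621125]
```

View pics/p5.png

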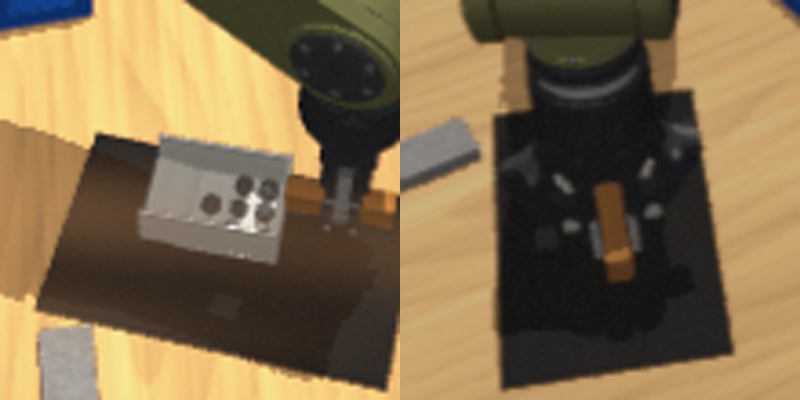

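The scoop is held level with all visible chunks in it. I now work out rows for the carry and the tilt.

```bash
cat > plan.py <<'E'
from kin2 import *
c=np.array([.509,.116,0]); yaw=.7; h=np.array([np.cos(yaw),np.sin(yaw),0])
def rows(poses,n=5,g=1):
    """poses: (pos,Rot) ; print rows in calls of n relative to the previous call's end"""
    x0,R0=poses[0]
    for i in range(1,len(poses),n):
        print('; '.join('%g %.1f %.1f %.1f %.3f %.3f %.3f'%(g,*((x-x0)*100),*(T*R0.inv()).as_rotvec()) for x,T in poses[i:i+n])); x0,R0=poses[min(i+n-1,len(poses)-1)]
E
python3 - <<'E'
from plan import *
s=read_state()
x0=s['position'];y0=-.277
xe,_=pour(c+.018*h+[0,0,.215],yaw,0)
xu=np.r_[x0[:2],xe[2]]
ps=[(x0+(xu-x0)*k/5,target(y0)[1]) for k in range(6)]
for k in range(1,16):
    f=k/15;f=f*f*(3-2*f); ps.append((xu+(xe-xu)*f,target(y0+(yaw-y0)*f)[1]))
q=s['q'];
for x,T in ps: q,co=ik(x,T,q); assert co<1e-5
print(q.round(2),xe);rows(ps)
E
```

```text
[0.28 0.58 1.14 0.   1.42 1.15] [0.63213959 0.21971905 0.399     ]
1 0.0 0.0 3.1 0.000 0.000 0.000; 1 0.0 0.0 6.2 0.000 0.000 0.000; 1 0.0 0.0 9.3 0.000 0.000 0.000; 1 0.0 0.0 12.4 0.000 0.000 0.000; 1 0.0 0.0 15.5 0.000 0.000 0.000
1 0.1 0.6 0.0 0.000 0.000 0.012; 1 0.3 2.4 0.0 0.000 0.000 0.047; 1 0.6 5.1 0.0 0.000 0.000 0.102; 1 1.0 8.6 0.0 0.000 0.000 0.171; 1 1.4 12.6 0.0 0.000 0.000 0.253
1 0.5 4.5 0.0 0.000 0.000 0.091; 1 1.1 9.3 0.0 0.000 0.000 0.186; 1 1.6 14.2 0.0 0.000 0.000 0.284; 1 2.2 19.0 0.0 0.000 0.000 0.380; 1 2.7 23.5 0.0 0.000 0.000 0.470
1 0.5 4.1 0.0 0.000 0.000 0.082; 1 0.9 7.6 0.0 0.000 0.000 0.152; 1 1.2 10.3 0.0 0.000 0.000 0.206; 1 1.4 12.0 0.0 0.000 0.000 0.241; 1 1.4 12.6 0.0 0.000 0.000 0.253
```

>>> drive_tool(plan="1 0 0 2 0 0 0; 1 0 0 6 0 0 0; 1 0 0 10 0 0 0; 1 0 0 14 0 0 0; 1 0 0 15.7 0 0 0")

```text
time_s: 11.88
position: [0.5757, -0.2674, 0.4007]
tcp_rot: [-0.602, 0.798, -0.001, -0.0]
force: [0.3, 0.4, -3.5]
width: 0.0167
```

>>> drive_tool(plan="1 0.1 0.6 0 0 0 0.012; 1 0.3 2.4 0 0 0 0.047; 1 0.6 5.1 0 0 0 0.102; 1 1 8.6 0 0 0 0.171; 1 1.4 12.6 0 0 0 0.253")

```text
time_s: 12.5
position: [0.5899, -0.1395, 0.3959]
tcp_rot: [-0.7, 0.714, 0.001, -0.001]
force: [1.4, -0.2, -2.3]
width: 0.0165
```

>>> drive_tool(plan="1 0.5 4.5 0 0 0 0.091; 1 1.1 9.3 0 0 0 0.186; 1 1.6 14.2 0 0 0 0.284; 1 2.2 19 0 0 0 0.38; 1 2.7 23.5 0 0 0 0.47")

```text
time_s: 13.12
position: [0.6164, 0.0963, 0.3959]
tcp_rot: [0.847, -0.531, -0.001, 0.002]
force: [0.8, -0.1, -2.8]
width: 0.0166
```

>>> drive_tool(plan="1 0.5 4.1 0 0 0 0.082; 1 0.9 7.6 0 0 0 0.152; 1 1.2 10.3 0 0 0 0.206; 1 1.4 12 0 0 0 0.241; 1 1.4 12.6 0 0 0 0.253")

```text
time_s: 13.75
position: [0.6306, 0.2205, 0.3966]
tcp_rot: [0.907, -0.422, -0.0, 0.001]
force: [-0.3, -0.9, -2.6]
width: 0.0168
```

Run:
```python
from kin2 import *
s=read_state();print(s['position'],s['q'].round(2),R.from_quat(s['tcp_rot']).as_matrix().round(3))
a=cap('scene');b=cap('side');w=cap('wrist')
cv2.imwrite('pics/p6.png',np.vstack([np.hstack([cv2.resize(c['color'][y:y+150,x:x+200,::-1],(400,300),interpolation=cv2.INTER_CUBIC) for c,x,y in((b,210,90),(a,240,100))]),np.hstack([cv2.resize(w['color'][:,:,::-1],(400,300)),np.zeros((300,400,3),np.uint8)])]))
```

```text
[0.63064366 0.22048068 0.39664211] [ 0.28  0.58  1.15 -0.    1.42  1.15] [[ 0.644 -0.765 -0.002]
 [-0.765 -0.644 -0.002]
 [ 0.     0.003 -1.   ]]
```

View pics/p6.png

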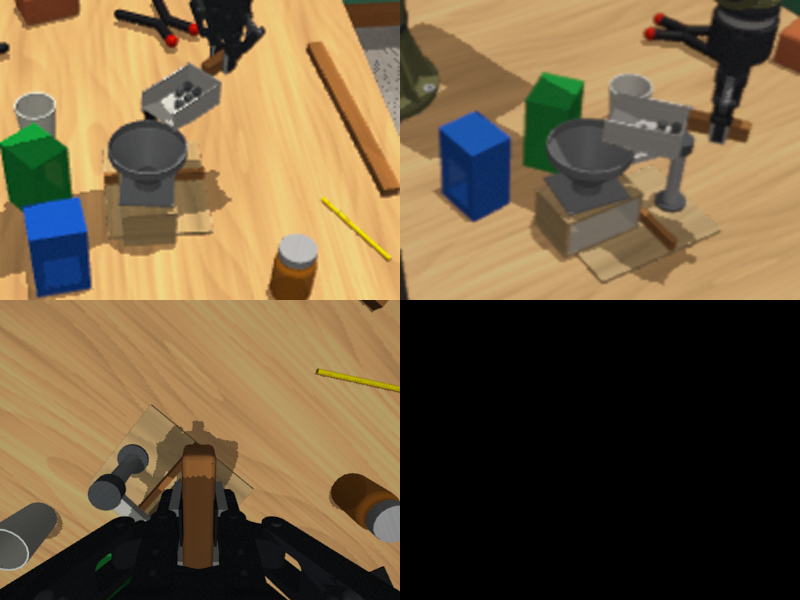

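Run:
```python
from plan import *
b=cap('side');a=cap('scene')
print('rim side',onz(b,210+147.5/2,90+144.5/2,.167),'rim scene',onz(a,240+(593-400)/2,100+150/2,.167))
s=read_state(); g=s['position']-[0,0,.155]
Rs=target(yaw)[0]; 
for n,v in dict(lipL=[-.143,-.034,-.029],lipR=[-.143,.034,-.029],rimback=[-.043,.034,-.003],rimback2=[-.043,-.034,-.003],hend=[.039,0,.012]).items():
    p=g+Rs.apply(v); u=proj(b,p);w=proj(a,p);print(n,p.round(3),((u-[210,90])*2).round(),((w-[240,100])*2+[400,0]).round())
print('rim proj',((proj(b,[.509,.116,.167])-[210,90])*2).round())
```

```text
rim side [0.50655327 0.11613522 0.167     ] rim scene [0.52141973 0.10965602 0.167     ]
lipL [0.543 0.1   0.214] [174. 126.] [600. 133.]
lipR [0.5   0.152 0.214] [141. 105.] [613. 104.]
rimback [0.576 0.217 0.24 ] [188.  61.] [690. 103.]
rimback2 [0.62  0.165 0.24 ] [221.  81.] [680. 134.]
hend [0.661 0.244 0.255] [241.  40.] [754. 122.]
rim proj [149. 144.]
```

Run:
```python
from plan import *
s=read_state(); q=s['q']
ds=[0,7,14,20,25]+[28+3*k for k in range(14)]+[69,71]
ps=[(s['position'],R.from_quat(s['tcp_rot']))]
for d in ds[1:]:
    z=np.interp(d,[0,20,32,80],[.214,.187,.172,.170]); o=np.interp(d,[0,20],[.018,.025])
    ps.append(pour(c+o*h+[0,0,z],yaw,np.radians(d)))
pq=q;m=0
for x,T in ps[1:]:
    n,co=ik(x,T,pq); assert co<1e-5; m=np.maximum(m,abs(n-pq)); pq=n
print(len(ps),m.round(2),pq.round(2)); rows(ps)
```

```text
21 [0.02 0.07 0.09 0.12 0.13 0.12] [-0.08  0.02  2.07  1.64  0.73 -0.41]
1 -1.5 -1.2 0.7 0.080 -0.094 0.003; 1 -3.2 -2.7 1.1 0.159 -0.188 0.003; 1 -4.8 -4.0 1.1 0.226 -0.268 0.003; 1 -6.3 -5.3 1.0 0.282 -0.335 0.003; 1 -7.2 -6.1 0.9 0.316 -0.375 0.003
1 -0.9 -0.8 -0.2 0.034 -0.040 0.000; 1 -1.9 -1.6 -0.2 0.067 -0.080 -0.000; 1 -2.8 -2.3 -0.2 0.101 -0.120 -0.000; 1 -3.7 -3.1 -0.2 0.135 -0.160 -0.000; 1 -4.6 -3.9 -0.3 0.169 -0.200 -0.000
1 -0.9 -0.8 -0.2 0.034 -0.040 0.000; 1 -1.8 -1.6 -0.4 0.067 -0.080 0.000; 1 -2.8 -2.3 -0.7 0.101 -0.120 0.000; 1 -3.7 -3.1 -1.0 0.135 -0.160 0.000; 1 -4.5 -3.8 -1.4 0.169 -0.200 0.000
1 -0.9 -0.7 -0.5 0.034 -0.040 -0.000; 1 -1.7 -1.4 -1.0 0.067 -0.080 0.000; 1 -2.5 -2.1 -1.6 0.101 -0.120 0.000; 1 -3.1 -2.6 -2.0 0.124 -0.147 -0.000; 1 -3.6 -3.0 -2.4 0.146 -0.174 0.000
```

>>> drive_tool(plan="1 -1.5 -1.2 0.7 0.080 -0.094 0.003; 1 -3.2 -2.7 1.1 0.159 -0.188 0.003; 1 -4.8 -4.0 1.1 0.226 -0.268 0.003; 1 -6.3 -5.3 1.0 0.282 -0.335 0.003; 1 -7.2 -6.1 0.9 0.316 -0.375 0.003")

```text
time_s: 14.62
position: [0.5581, 0.1571, 0.407]
tcp_rot: [0.879, -0.409, 0.103, -0.22]
force: [0.0, 0.5, -2.1]
width: 0.0164
```

>>> drive_tool(plan="1 -0.9 -0.8 -0.2 0.034 -0.040 0; 1 -1.9 -1.6 -0.2 0.067 -0.080 0; 1 -2.8 -2.3 -0.2 0.101 -0.120 0; 1 -3.7 -3.1 -0.2 0.135 -0.160 0; 1 -4.6 -3.9 -0.3 0.169 -0.200 0")

```text
time_s: 15.25
position: [0.5124, 0.1185, 0.404]
tcp_rot: [0.843, -0.392, 0.155, -0.333]
force: [0.1, -0.6, -0.8]
width: 0.0167
```

>>> drive_tool(plan="1 -0.9 -0.8 -0.2 0.034 -0.040 0; 1 -1.8 -1.6 -0.4 0.067 -0.080 0; 1 -2.8 -2.3 -0.7 0.101 -0.120 0; 1 -3.7 -3.1 -1.0 0.135 -0.160 0; 1 -4.5 -3.8 -1.4 0.169 -0.200 0")

```text
time_s: 15.88
position: [0.4673, 0.0806, 0.39]
tcp_rot: [0.792, -0.369, 0.205, -0.44]
force: [0.4, 0.1, -2.2]
width: 0.0165
```

>>> drive_tool(plan="1 -0.9 -0.7 -0.5 0.034 -0.040 0; 1 -1.7 -1.4 -1.0 0.067 -0.080 0; 1 -2.5 -2.1 -1.6 0.101 -0.120 0; 1 -3.1 -2.6 -2.0 0.124 -0.147 0; 1 -3.6 -3.0 -2.4 0.146 -0.174 0")

```text
time_s: 16.5
position: [0.4314, 0.0507, 0.3658]
tcp_rot: [0.738, -0.343, 0.246, -0.527]
force: [0.3, 0.5, -1.6]
width: 0.0167
```

>>> drive_tool(plan="1 0 0 0 0 0 0; 1 0 0 0 0 0 0; 1 0 0 0 0 0 0; 1 0 0 0 0 0 0; 1 0 0 0 0 0 0")

```text
time_s: 17.12
position: [0.4319, 0.0515, 0.3657]
tcp_rot: [0.738, -0.343, 0.245, -0.527]
force: [0.2, 0.4, -0.8]
width: 0.0167
```

Run:
```python
from plan import *
s=read_state();print(s['position'],s['q'].round(2),s['force'])
a=cap('scene');b=cap('side');w=cap('wrist')
cv2.imwrite('pics/p7.png',np.vstack([np.hstack([cv2.resize(c['color'][y:y+105,x:x+140,::-1],(400,300),interpolation=cv2.INTER_CUBIC) for c,x,y in((b,230,110),(a,270,110))]),np.hstack([cv2.resize(w['color'][:,:,::-1],(400,300)),cv2.resize(a['color'][:,:,::-1],(400,300))])]))
```

```text
[0.43189472 0.05151607 0.36569035] [-0.08  0.02  2.06  1.65  0.73 -0.41] [ 0.1831913   0.37969161 -0.80664119]
```

View pics/p7.png

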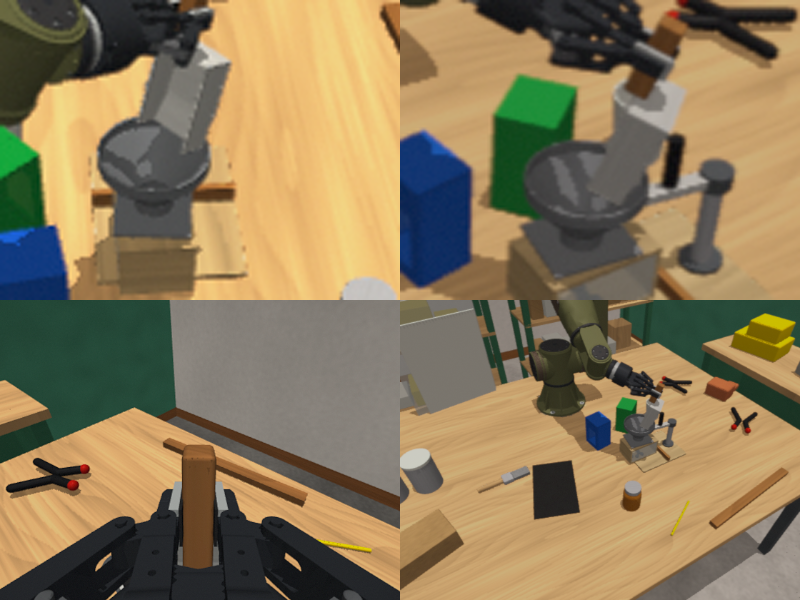

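The tray looks empty, the funnel shows no chunks, and the bench is clear. Next is the reverse path back to the mat.

Run:
```python
from plan import *
s=read_state(); q=s['q']
ps=[(s['position'],R.from_quat(s['tcp_rot']))]
for d,z in [(71,.195),(64,.21),(56,.22),(47,.22),(38,.22),(29,.22),(20,.22),(11,.22),(4,.22),(0,.22)]: ps.append(pour(c+.025*h+[0,0,z],yaw,np.radians(d)))
xe=ps[-1][0]; y0=-.277; xu=np.array([.5759,-.2676,xe[2]])
for k in range(1,16):
    f=k/15;f=f*f*(3-2*f); ps.append((xe+(xu-xe)*f,target(yaw+(y0-yaw)*f)[1]))
for x,T in ps[1:]: q,co=ik(x,T,q); assert co<1e-5
print(q.round(2));rows(ps)
```

```text
[-0.49  0.49  1.26 -0.    1.39  1.36]
1 -0.1 -0.1 2.4 0.000 0.001 -0.001; 1 1.8 1.4 5.4 -0.079 0.094 -0.001; 1 4.1 3.4 7.6 -0.169 0.201 -0.001; 1 6.8 5.7 8.4 -0.270 0.321 -0.001; 1 9.6 8.0 8.7 -0.371 0.441 -0.001
1 2.8 2.3 -0.3 -0.101 0.120 -0.000; 1 5.5 4.6 -1.1 -0.202 0.240 0.000; 1 8.1 6.8 -2.5 -0.304 0.360 0.000; 1 10.0 8.4 -4.0 -0.382 0.454 0.000; 1 11.0 9.3 -4.9 -0.427 0.507 0.000
1 -0.1 -0.6 0.0 0.000 0.000 -0.012; 1 -0.3 -2.4 0.0 0.000 0.000 -0.047; 1 -0.6 -5.1 0.0 0.000 0.000 -0.102; 1 -1.1 -8.6 0.0 0.000 0.000 -0.171; 1 -1.6 -12.8 0.0 0.000 0.000 -0.253
1 -0.6 -4.6 0.0 0.000 0.000 -0.091; 1 -1.2 -9.4 0.0 0.000 0.000 -0.186; 1 -1.8 -14.3 0.0 0.000 0.000 -0.284; 1 -2.4 -19.1 0.0 0.000 0.000 -0.380; 1 -3.0 -23.7 0.0 0.000 0.000 -0.470
1 -0.5 -4.1 0.0 0.000 0.000 -0.082; 1 -1.0 -7.6 0.0 0.000 0.000 -0.152; 1 -1.3 -10.4 0.0 0.000 0.000 -0.206; 1 -1.5 -12.1 0.0 0.000 0.000 -0.241; 1 -1.6 -12.8 0.0 0.000 0.000 -0.253
```

>>> drive_tool(plan="1 -0.1 -0.1 2.4 0 0 0; 1 1.8 1.4 5.4 -0.079 0.094 0; 1 4.1 3.4 7.6 -0.169 0.201 0; 1 6.8 5.7 8.4 -0.270 0.321 0; 1 9.6 8.0 8.7 -0.371 0.441 0")

```text
time_s: 17.9
position: [0.5268, 0.1305, 0.4534]
tcp_rot: [0.855, -0.397, 0.14, -0.302]
force: [-0.3, -0.5, -2.4]
width: 0.0167
```

>>> drive_tool(plan="1 2.8 2.3 -0.3 -0.101 0.120 0; 1 5.5 4.6 -1.1 -0.202 0.240 0; 1 8.1 6.8 -2.5 -0.304 0.360 0; 1 10.0 8.4 -4.0 -0.382 0.454 0; 1 11.0 9.3 -4.9 -0.427 0.507 0")

```text
time_s: 18.52
position: [0.637, 0.224, 0.4017]
tcp_rot: [0.907, -0.421, 0.001, -0.008]
force: [0.2, -0.4, -1.9]
width: 0.0164
```

>>> drive_tool(plan="1 -0.1 -0.6 0 0 0 -0.012; 1 -0.3 -2.4 0 0 0 -0.047; 1 -0.6 -5.1 0 0 0 -0.102; 1 -1.1 -8.6 0 0 0 -0.171; 1 -1.6 -12.8 0 0 0 -0.253")

```text
time_s: 19.15
position: [0.6191, 0.0926, 0.4046]
tcp_rot: [0.845, -0.534, 0.005, -0.011]
force: [-0.2, -0.1, -1.8]
width: 0.0169
```

>>> drive_tool(plan="1 -0.6 -4.6 0 0 0 -0.091; 1 -1.2 -9.4 0 0 0 -0.186; 1 -1.8 -14.3 0 0 0 -0.284; 1 -2.4 -19.1 0 0 0 -0.38; 1 -3.0 -23.7 0 0 0 -0.47")

```text
time_s: 19.77
position: [0.5883, -0.1448, 0.4048]
tcp_rot: [-0.697, 0.717, -0.007, 0.009]
force: [0.6, -0.1, -0.8]
width: 0.0166
```

>>> drive_tool(plan="1 -0.5 -4.1 0 0 0 -0.082; 1 -1.0 -7.6 0 0 0 -0.152; 1 -1.3 -10.4 0 0 0 -0.206; 1 -1.5 -12.1 0 0 0 -0.241; 1 -1.6 -12.8 0 0 0 -0.253")

```text
time_s: 20.4
position: [0.5734, -0.2709, 0.404]
tcp_rot: [-0.603, 0.798, -0.008, 0.008]
force: [-0.5, 1.0, -1.5]
width: 0.0165
```

Run:
```python
from plan import *
s=read_state();print(s['position'],s['force'],delta([.5759,-.2676,.22],target(-.277)[1]))
a=cap('scene');b=cap('side')
cv2.imwrite('pics/p8.png',np.vstack([np.hstack([cv2.resize(c['color'][y:y+105,x:x+140,::-1],(400,300),interpolation=cv2.INTER_CUBIC) for c,x,y in((b,230,110),(a,270,110))]),np.hstack([cv2.resize(c['color'][y:y+105,x:x+140,::-1],(400,300),interpolation=cv2.INTER_CUBIC) for c,x,y in((b,220,220),(a,150,170))])]))
```

```text
[ 0.57339091 -0.27089589  0.40399225] [-0.51914961  0.96278914 -1.47518923] (array([  0.25,   0.33, -18.4 ]), array([ 0.003,  0.022, -0.   ]))
```

View pics/p8.png

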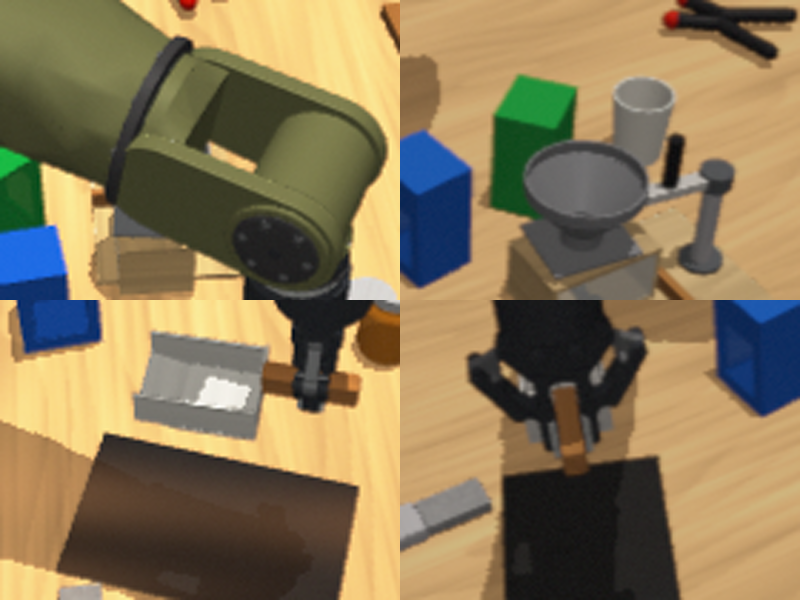

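The scoop is empty, and the casing, funnel, cup and brush are as they were. Now I set it down.

>>> drive_tool(plan="1 0.2 0.3 -5 0 0.022 0; 1 0.2 0.3 -10 0 0.022 0; 1 0.2 0.3 -15 0 0.022 0; 1 0.2 0.3 -18.4 0 0.022 0; 1 0.2 0.3 -19.4 0 0.022 0")

```text
time_s: 21.12
position: [0.5761, -0.2659, 0.2076]
tcp_rot: [-0.604, 0.797, 0.001, -0.002]
force: [-0.1, 0.5, -1.8]
width: 0.0167
```

>>> drive_tool(plan="1 0 0 -0.4 0 0 0; 1 0 0 -0.8 0 0 0; 1 0 0 -0.8 0 0 0")

```text
time_s: 21.5
position: [0.5763, -0.267, 0.2023]
tcp_rot: [-0.604, 0.797, -0.001, -0.001]
force: [-0.2, 0.5, -2.0]
width: 0.0167
```

>>> drive_tool(plan="1 0 0 -0.15 0 0 0; 1 0 0 -0.15 0 0 0; -0.3 0 0 -0.15 0 0 0; -0.5 0 0 -0.15 0 0 0; -0.5 0 0 -0.15 0 0 0")

```text
time_s: 22.12
position: [0.5762, -0.267, 0.1999]
tcp_rot: [-0.604, 0.797, -0.0, -0.001]
force: [0.5, -0.2, 1.8]
width: 0.0644
```

>>> drive_tool(plan="-0.6 0 0 1 0 0 0; -0.6 0 0 5 0 0 0; -0.6 0 0 10 0 0 0; -0.6 -3 -5 16 0 0 0; -0.6 -10 -10 20 0 0 0")

```text
time_s: 22.75
position: [0.5108, -0.3391, 0.378]
tcp_rot: [-0.604, 0.797, -0.002, -0.001]
force: [-0.5, -1.0, -0.0]
width: 0.0684
```

>>> drive_tool(plan="-0.6 -5 -5 1 0 0 0; -0.6 -10 -10 2 0 0 0; -0.6 -15 -13 2 0 0 0; -0.6 -15 -13 2 0 0 0; -0.6 -15 -13 2 0 0 0")

```text
time_s: 23.38
position: [0.3609, -0.4688, 0.3955]
tcp_rot: [-0.603, 0.798, -0.001, -0.001]
force: [0.3, -0.3, -0.7]
width: 0.0686
```

Run:
```python
from plan import *
a=cap('scene');b=cap('side')
cv2.imwrite('pics/p9.png',np.vstack([np.hstack([cv2.resize(c['color'][y:y+105,x:x+140,::-1],(400,300),interpolation=cv2.INTER_CUBIC) for c,x,y in((b,230,110),(a,270,110))]),np.hstack([cv2.resize(c['color'][y:y+h_,x:x+w_,::-1],(400,300),interpolation=cv2.INTER_CUBIC) for c,x,y,w_,h_ in((b,210,200,200,150),(a,0,0,560,420))])]))
```

```text
(no output)
```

View pics/p9.png

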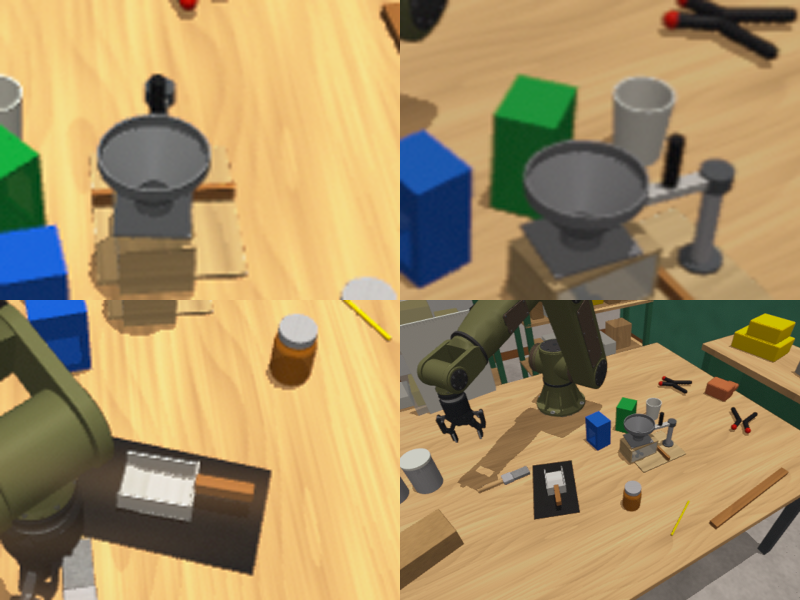

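The scoop is right way up on the mat, the funnel is over the casing, and the bystanders are untouched. My picture budget is used, so I check the casing and funnel numerically for chunks.

Run:
```python
from plan import *
import pickle
a0=pickle.load(open('c3.pkl','rb'))[0]['color'].astype(int); a=cap('scene')['color'].astype(int)
d=np.abs(a-a0).sum(2); x0,y0,x1,y1=295,150,375,245
m=(d[y0:y1,x0:x1]>45).astype(np.uint8); n,l,st,ce=cv2.connectedComponentsWithStats(m)
for i in range(1,n):
    if st[i,4]>2: c0=(ce[i]+[x0,y0]).round(0); print(c0,st[i,4],a[int(c0[1]),int(c0[0])],a0[int(c0[1]),int(c0[0])])
print(((proj(cap('scene'),[.55,.12,.04]))).round())
```

```text
[333. 213.] 33 [92 91 90] [126 116 101]
[331. 219.] 6 [90 90 88] [115 107  96]
[342. 214.]
```

Run:
```python
from plan import *
w=cap('wrist'); s=read_state(); T=R.from_quat(s['tcp_rot'])
print(T.inv().apply(np.array(w['xyz'])-s['position']), T.inv().apply(rot(w)[:,2]))
off=T.apply(np.array(w['xyz'])-s['position']); dz=rot(w)[:,2]
print(off,dz, 'straight-over TCP:',np.array([.508,.118,.45])-np.r_[off[:2],0])
```

```text
[-0.00156627 -0.07508457  0.03128901] [-9.36370712e-04  2.90629901e-01  9.56835087e-01]
[-0.00145521 -0.07500021  0.03149602] [-0.2807457   0.07724349 -0.95666885] straight-over TCP: [0.50945521 0.19300021 0.45      ]
```

>>> drive_tool(plan="-0.6 2 6 2 0 0 0; -0.6 3 12 4 0 0 0; -0.6 4 18 5.5 0 0 0; -0.6 5 24 5.5 0 0 0; -0.6 5 30 5.5 0 0 0")

```text
time_s: 24.25
position: [0.4115, -0.1672, 0.4502]
tcp_rot: [-0.604, 0.797, -0.001, -0.001]
force: [0.2, -0.7, -0.7]
width: 0.0681
```

>>> drive_tool(plan="-0.6 0 6 0 0 0 0; -0.6 1 12 0 0 0 0; -0.6 2 18 0 0 0 0; -0.6 2.5 24 0 0 0 0; -0.6 2.5 30.7 0 0 0 0")

```text
time_s: 24.88
position: [0.4358, 0.1355, 0.4502]
tcp_rot: [-0.604, 0.797, -0.001, -0.001]
force: [1.1, -0.7, 0.7]
width: 0.0685
```

>>> drive_tool(plan="-0.6 0 0 0 0 0 0; -0.6 0 0 0 0 0 0")

```text
time_s: 25.12
position: [0.4361, 0.1331, 0.4499]
tcp_rot: [-0.604, 0.797, -0.001, -0.001]
force: [-0.2, -0.9, 0.1]
width: 0.0684
```

Run:
```python
from plan import *
w=cap('wrist','w_end.png'); p=proj(w,[.508,.119,.086]); print(w['xyz'],p)
g=cv2.cvtColor(w['color'],cv2.COLOR_RGB2GRAY); u,v=p.round().astype(int)
print(g[v-33:v+34:3,u-39:u+40:3])
for q in ([.486,.150,.078],[.5,.12,.02]): print(proj(w,q).round())
```

```text
[0.50866161 0.11421978 0.41859325] [271.93934386 109.38476475]
[[ 81  82  81  80  79  81  79  80  80  80  81  81  82  81  82  81  82  81
   83  83  82  84  85  86  84  85  82]
 [ 80  80  82  82  81  82  80  81  80  80  83  81  81  82  80  81  83  82
   82  82  84  85  83  85  85  84  86]
 [ 81  82  82  81  81  82  81  79  79  81  80  81  80  83  81  82  80  83
   83  85  83  84  85  85  85  84  85]
 [ 81  82  81  82  81  80  81  81  80  81  81  81  82  82  82  82  82  82
   84  82  85  83  83  85  85  85  86]
 [ 82  79  83  83  83  81  81  81  80  80  82  78  61  56  62  75  85  84
   83  85  85  83  85  85  87  86  86]
 [ 81  82  81  81  82  80  81  81  81  77  35  40  47  38 104  97  52  73
   85  85  84  85  87  85  86  85  86]
 [ 80  83  81  82  83  81  81  81  77  56 100  40  46  48  44 106 107  92
   59  84  86  86  85  86  86  87  86]
 [ 81  82  83  81  84  84  81  82  43 108  96  38  46  48  35 107 116 103
   82  76  86  88  85  87  88  88  87]
 [ 82  83  82  82  82  81  83  52 110 107 108  38  38  66  59 179 173 172
  172  40  87  86  89  88  88  87  88]
 [ 82  82  82  83  8
[... 886 characters left out ...]
 86  85  86  86  85  87  87  87  88  80  42  95 102 154 170  58  46  56
   93  92  92  90  91  93  90  90  91]
 [ 85  86  86  87  86  86  87  87  88  89  92  67  53  41  43  63  94  92
   92  91  91  92  92  90  92  92  90]
 [ 86  87  87  85  88  89  88  87  90  89  89  90  90  90  93  92  92  92
   92  89  92  92  91  91  90  92  91]
 [ 87  87  89  87  87  88  87  88  90  89  89  90  89  91  91  92  91  92
   93  91  92  90  92  91  93  91  91]
 [ 86  86  86  87  85  88  88  88  89  90  91  90  91  91  91  92  92  92
   91  91  91  91  93  92  92  92  91]
 [ 86  86  89  87  89  89  90  88  89  90  91  90  90  91  92  92  91  91
   90  92  91  92  91  91  91  90  91]]
[248. 140.]
[274. 116.]
```

Through the bore the casing floor and chunks lying on it are visible. The spout and cone are clear, so I hand in.

```bash
python3 -c "
from h import *
manip.sign_off(); print(read_state()['time_s'])"
```

```text
the job is handed in; nothing more can be done
the job is handed in; nothing more can be done
```

The job is done and handed in at about 25 s of robot time. The order was: tip the casing onto its back, swing the funnel over the hole, pour the scoop, then put it back empty and upright on its mat.

**What the last checks showed:**
- **Scoop and bystanders:** the pictures show the scoop empty and right way up on the mat. The cup, jar and brush are where they were, and nothing loose is on the bench.
- **Funnel:** it is still over the casing. A numeric look down the bore from the wrist camera showed the cone and spout clear, with chunks lying on the casing floor.
- **Spout over hole:** at release I put the spout centre at about (0.508, 0.119) and the hole centre at (0.507, 0.116). That is about 4 mm apart, well inside the hole.

**What was not fully confirmed:**
- **Chunk count:** I could not count all seven inside the casing. That all seven are in rests on the empty scoop, the clear funnel and the clear bench.
- **Funnel position:** two rough readings of the funnel rim from the scene camera gave its centre about 8 and 16 mm off the computed spout centre. The side view agreed with the computed position to about 3 mm, so I went with that.

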